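# Set out guest soaps in a row on a tray

## Task

Set the three bars of guest soap out in a neat row on the wooden tray, one lying flat in the middle of each bay, with a short end pushed up against the tray's tall back rail (on the side away from the robot) and the bar square to it. The smallest goes in the bay nearest the lotion pump bottle, the medium one in the centre bay and the largest in the bay furthest from the bottle. Leave the bottle, the bowl and the earring stand where they are.

Things in the scene. Friction and masses are not known exactly. Their poses are not given: they have to be found in the camera images.
- tray: dark wood tray (rail, ribs paler), 118 (x) by 298 mm (y), fixed. Origin: underside, under the middle bay's centre. x points to the back rail (away from robot, within 0.2 rad), y left. Floor 6 mm thick. Back rail 22 mm high over the dresser, inner face x=+52.5 mm; front lip (inner face x=-52.5), ends and two 5 mm ribs 11 mm high. Three bays 92 mm wide (y), 105 deep, centres y=+97, 0, -97 mm
- bay_left (a point): point on the tray floor in the left (+y) bay, at the foot of the back rail's inner face, midway between the bay's sides; axes as the tray's. A bar that touches the rail squarely has its origin half its length from here along the tray's -x.
- bay_middle (a point): point on the tray floor in the middle bay, at the foot of the back rail's inner face, midway between the bay's sides; axes as the tray's. A bar that touches the rail squarely has its origin half its length from here along the tray's -x.
- bay_right (a point): point on the tray floor in the right (-y) bay, at the foot of the back rail's inner face, midway between the bay's sides; axes as the tray's. A bar that touches the rail squarely has its origin half its length from here along the tray's -x.
- soap_small: smallest bar of ivory guest soap, a solid flat block with slightly rounded edges: 46 mm long (its x), 34 mm wide (its y), 20 mm high (z), about 35 g; origin at the centre of its underside. It starts lying flat and loose on the dresser top (z = 0), turned at any angle up to 1.2 rad from the robot's x axis. Same either way round.
- soap_medium: middle-sized bar of ivory guest soap, a solid flat block with slightly rounded edges: 62 mm long (its x), 40 mm wide (its y), 22 mm high (z), about 60 g; origin at the centre of its underside. It starts lying flat and loose on the dresser top (z = 0), turned at any angle up to 1.2 rad from the robot's x axis. Same either way round.
- soap_large: largest bar of ivory guest soap, a solid flat block with slightly rounded edges: 78 mm long (its x), 46 mm wide (its y), 24 mm high (z), about 95 g; origin at the centre of its underside. It starts lying flat and loose on the dresser top (z = 0), turned at any angle up to 1.2 rad from the robot's x axis. Same either way round.
- bottle: frosted glass lotion bottle with an aluminium pump, 56 mm diameter, 160 mm high over all, loose, standing beside one end of the tray (left or right, about 275 mm from the tray's centre); origin at the centre of its underside. It marks the end where the smallest bar goes
- bowl: matte black ceramic bowl, 110 mm across the rim, 45 mm high, loose, standing beside the other end of the tray; origin at the centre of its underside
- earring_stand: grey hard silicone earring stand: round foot 70 mm, post with a crossbar 102 mm long, 86 mm high, loose, beyond the tray; origin at the centre of its underside

How it is judged:
By the outcome, as a careful person would: the job done as asked, in the order asked, and still so for the second after the job is handed in, with the robot touching nothing.
It also fails if it takes over 72 s, if anything falls off the work surface, if the arm or the gripper's body presses on something with over 40 N, if the wrist force passes 120 N, or if a joint passes its speed limit or range.

## Robot

A 6-joint arm with a two-finger parallel gripper is mounted at the origin on the work surface. World frame = base frame: x ahead of the robot, y to its left, z up, the work surface at z = 0. Lengths are in m, angles in degrees, forces in N, time in s.
With the tool pointing down it reaches from about 0.35 to 0.875 m from the base axis. Payload 4.2 kg.
Tool frame: the origin (TCP) lies midway between the tips of the shut fingers; the grasp point (between the pads) lies 19 mm behind it; z points along the fingers, y is the line along which they close (so a half turn about z gives the same grasp; the last joint's range is limited). The gripper opens to 87 mm and grips with 3 to 60 N. Pads are 19 mm wide; open, the fingers measure 117 mm over their backs; the gripper's body (75 mm by 190 mm) begins 51 mm behind the grasp point.
Start: joints at [-53.193, 22.042, 0.453, 0, -68.411, -14.817], TCP at [0.234, -0.58, 0.185] pointing down, gripper open.
Joint ranges: [-179.83, 179.83], [-69.29, 118.12], [-61.27, 80.66], [-181.25, 117.63], [-171.15, -9.14], [-177.46, 177.46]. Speed limits (degrees/s): [159.86, 159.86, 180, 180, 180, 180].

## Interface

Orientations are given as a 3x3 rotation matrix whose columns are the frame's x, y, z axes.
In Python, from station import * gives the robot as it stands. The module is installed in compiled form; this text tells all that it offers.
- The arm moves only by the tool servo_tool, never from a script. Its argument "deltas" is a list of rows, each an object of numbers: "tx", "ty", "tz": the shift along the tool's x, y, z in mm; "ax", "ay", "az": the turn, a rotation vector about the tool's x, y, z in rad; "claw": the finger opening in mm, from 0 to 87. In form: [{"tx": .., "ty": .., "tz": .., "ax": .., "ay": .., "az": .., "claw": ..}, ...]. A call has 1 to 12 rows; each row is the pose to reach, as a shift and turn from the pose commanded when the call began, along the tool's axes at that moment; what a row does not reach only later rows make up. A row lasts 1/12 s, in which the tool goes at most 41.7 mm and 7.16 degrees, less where a joint would pass 70% of its speed; a pose out of reach is approached as far as the arm can. A call with a gripper value outside its range is refused whole. The fingers move at their own pace and stop on an object; the grip force is fixed at half the most. Time passes only in rows, so rows that repeat a pose let the fingers close. It gives the time, the measured TCP pose, the force, the opening and the grip force at its end, in the units of the state.
- sense(): the state, without advancing time (a new reading comes with each control period).
- capture(name): name is "scene" or "top" or "wrist"; returns the picture (420x560x3 uint8, blue, green, red); there is no depth.
- calibration(name): a dict with "fx", "fy", "cx", "cy" (pixels), "cam_to_world" (4x4, takes a point from camera to world coordinates); the wrist camera has in their place "hand_eye" (4x4, takes a point from camera to tool coordinates, whose origin is the TCP and whose axes are the flange's). Camera axes: x right, y down, z forward; pixel columns grow to the right and rows downward; lengths in m; the calibration is good to about 2 mm. A picture is of the moment at which its call begins: read the wrist's pose just before it. calibration takes no time and is no camera call.
- finish_job(): hands the job in; it is judged then, once.
Trained networks look in the newest picture that a camera, given by its name, has taken for a name from the list of things; names that differ only in an ending like _2 or _b are one class to them, and where a whole thing is asked for, a point or a joint stands for the part that bears it (a point fixed in the world has none). Each returns a list of dicts, best first, with "confidence" (0 to 1); they miss things now and then, are a little off and sometimes report something else, mostly with a low value. They report only what shows in the picture. A call takes as long as a camera call.
- recognise(label, camera): "xyz" ([x, y, z] in m, in the coordinates of the camera as it stood for that picture, good to about 4 mm: the middle of the surface that is visible of it).
- trace(label, camera): "mask" (420x560 bool, what is visible of it).
The state is a dict: "time_s": time; "joints": joint angles; "joint_velocities": joint speeds; "effort": joint torques, N m; "tcp_pos": TCP position; "ee_rot": TCP orientation; "wrist_force": force on the tool from outside, world axes, zero at the start; "moment": the same for the moment, N m; "gripper_width": opening from 0.0 (shut) to 1.0 (fully open); "gripper_force": force on a finger pad.
Only numpy, scipy, OpenCV 4.12 (cv2) and the standard library are available. Lean on these libraries where they do the work, as an engineer would, in place of code of your own. Each camera call takes 0.05 s, during which the arm holds its last target. There are 200 camera calls.

## Working session

There is one attempt and no reset: what is moved stays moved. The work goes in short steps, Python scripts to look and compute and a tool call to move; the robot and the scene stay as the last step left them, time stands still between calls to the robot, and variables do not carry over. Pictures are saved under pics/ and viewed, at most 10 in all, crops included, and the job is handed in when it is done.

Besides the shell and the picture viewer there is one more tool, called as a command line: name --argument value ..., lists and objects as JSON in quotes. servo_tool: Moves the arm, as the interface text tells. Its arguments: {"type":"object","properties":{"deltas":{"type":"array","items":{"type":"object","properties":{"tx":{"type":"number"},"ty":{"type":"number"},"tz":{"type":"number"},"ax":{"type":"number"},"ay":{"type":"number"},"az":{"type":"number"},"claw":{"type":"number"}}}}},"required":["deltas"]}

```bash
mkdir -p pics; cat > h.py <<'E'
from station import *
import numpy as np, cv2
def px2w(cam,uv,z):
    c=calibration(cam);T=np.array(c["cam_to_world"]);uv=np.atleast_2d(uv).astype(float)
    d=np.c_[(uv[:,0]-c["cx"])/c["fx"],(uv[:,1]-c["cy"])/c["fy"],np.ones(len(uv))]@T[:3,:3].T
    o=T[:3,3];return o+d*((z-o[2])/d[:,2])[:,None]
E
python3 - <<'E'
from h import *
for n in("top","scene"):
    im=capture(n);cv2.imwrite(f"pics/{n}1.png",im)
    c=calibration(n);T=np.array(c["cam_to_world"]);print(n,T[:3,3].round(3),c["fx"])
    for l in["tray","soap_small","soap_medium","soap_large","bottle","bowl","earring_stand"]:
        r=recognise(l,n)
        print(l,[(round(x["confidence"],2),(T[:3,:3]@x["xyz"]+T[:3,3]).round(3).tolist()) for x in r[:3]])
        if n=="top":
            t=trace(l,n)
            if t:
                m=t[0]["mask"].astype(np.uint8);np.save(f"m_{l}.npy",m)
                h={"soap_small":.02,"soap_medium":.022,"soap_large":.024}.get(l,.0)
                ys,xs=np.nonzero(m);P=px2w(n,np.c_[xs,ys],h)[:,:2]
                R=cv2.minAreaRect((P*1000).astype(np.float32));print("   trace",len(t),round(t[0]["confidence"],2),np.round(R[0],1),np.round(R[1],1),round(R[2],1))
print(sense()["ee_rot"])
E
```

```text
top [0.396 0.015 1.053] 445.42494499058284
tray [(0.85, [0.611, -0.013, 0.004]), (0.7, [0.429, -0.046, 0.023])]
   trace 1 0.92 [612.9 -10. ] [304.5 124.7] 88.6
soap_small [(0.76, [0.431, -0.045, 0.024])]
   trace 3 0.62 [609.1 -10.4] [297.2 123.4] 89.5
soap_medium [(0.62, [0.441, 0.209, 0.019])]
   trace 1 0.74 [436.8 210. ] [40.7 61.1] 46.0
soap_large [(0.8, [0.451, -0.196, 0.021])]
   trace 1 0.75 [ 452.2 -198.3] [77.8 48.9] 2.7
bottle [(0.66, [0.594, -0.268, 0.108])]
   trace 1 0.6 [ 615.1 -304.9] [ 66.4 101.8] 20.3
bowl [(0.9, [0.611, 0.261, 0.018]), (0.25, [0.613, -0.009, 0.004])]
   trace 1 0.66 [615.3 266. ] [111.  110.4] 89.6
earring_stand [(0.81, [0.771, 0.071, 0.014]), (0.25, [0.608, -0.012, 0.007])]
   trace 1 0.84 [780.8  73.9] [106.9  70.5] 81.1
scene [ 1.155 -0.105  0.726] 427.7591247887527
tray [(0.74, [0.619, -0.013, 0.006])]
soap_small [(0.72, [0.441, -0.045, 0.021])]
soap_medium [(0.96, [0.452, 0.209, 0.022]), (0.2, [0.622, -0.273, 0.09])]
soap_large [(0.61, [0.466, -0.2, 0.022]), (0.59, [0.615, -0.013, 0.01])]
bottle [(0.95, [0.62, -0.275, 0.093])]
bowl [(0.85, [0.593, 0.264, 0.026])]
earring_stand [(0.91, [0.782, 0.068, 0.009])]
[[-9.27264727e-01 -3.74406364e-01 -1.98790177e-05]
 [-3.74406364e-01  9.27264725e-01  6.75319766e-05]
 [-6.85128992e-06  7.00628506e-05 -9.99999998e-01]]
```

View pics/top1.png

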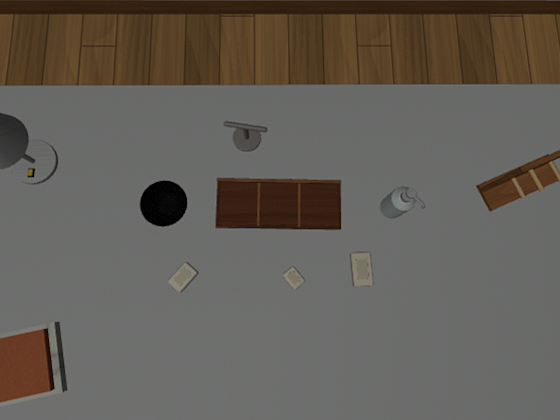

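View pics/scene1.png

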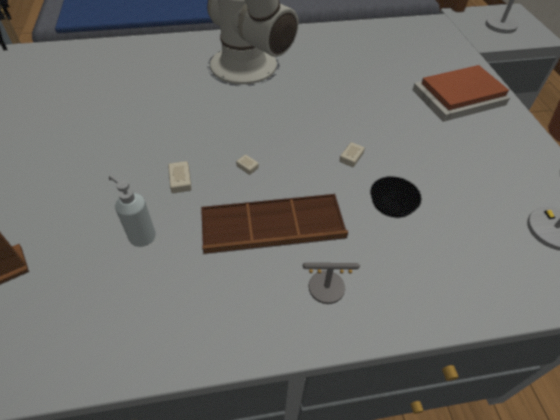

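The top view has the tray around (278,204) with its rail on the far (upper) side. The bottle is at (398,203), to the right (-y), and the bowl is to the left. The medium soap is at (182,277), the small at (293,278) and the large at (361,269). So small goes right, medium middle and large left. Next I'll fit box models to the outlines.

```bash
cat >> h.py <<'E'
from scipy.optimize import minimize
def box(x0,x1,y0,y1,z0,z1): return np.array([[x,y,z] for x in(x0,x1) for y in(y0,y1) for z in(z0,z1)],float)
D={"soap_small":(46,34,20),"soap_medium":(62,40,22),"soap_large":(78,46,24)}
def boxes(l,z=0):
    if l=="tray": return [box(-.059,.059,-.149,.149,0,.011),box(.0525,.059,-.149,.149,0,.022)]
    a,b,c=np.array(D[l])/1000; return [box(-a/2,a/2,-b/2,b/2,z,z+c)]
def cam(n,s=None):
    c=calibration(n)
    if n!="wrist": return c,np.array(c["cam_to_world"])
    s=s or sense();T=np.eye(4);T[:3,:3]=s["ee_rot"];T[:3,3]=s["tcp_pos"];return c,T@np.array(c["hand_eye"])
def proj(c,T,P):
    q=(P-T[:3,3])@T[:3,:3];return np.c_[q[:,0]/q[:,2]*c["fx"]+c["cx"],q[:,1]/q[:,2]*c["fy"]+c["cy"]]
K=4
def fit(n,im,l,p0,pad=14,z=0,s=None):
    """pose (x,y m, yaw rad) of l whose silhouette best matches the picture"""
    c,T=cam(n,s)
    def pts(p):
        co,si=np.cos(p[2]),np.sin(p[2]);R=np.array([[co,-si,0],[si,co,0],[0,0,1]])
        return [proj(c,T,b@R.T+[p[0],p[1],0]) for b in boxes(l,z)]
    A=np.vstack(pts(p0));lo=np.maximum(A.min(0).astype(int)-pad,0);hi=np.minimum(A.max(0).astype(int)+pad,[559,419])
    cr=cv2.resize(im[lo[1]:hi[1],lo[0]:hi[0]],None,fx=K,fy=K,interpolation=cv2.INTER_CUBIC).astype(int)
    f=(cr[...,2]-cr[...,0]) if l=="tray" else cr.sum(2)//3
    f=cv2.GaussianBlur(np.clip(f,0,255).astype(np.uint8),(0,0),2)
    m=cv2.threshold(f,0,255,cv2.THRESH_OTSU)[1]
    cs=cv2.findContours(m,cv2.RETR_EXTERNAL,cv2.CHAIN_APPROX_NONE)[0]
    big=max(cs,key=cv2.contourArea);m[:]=0;cv2.drawContours(m,[big],-1,255,-1)
    def ren(p):
        r=np.zeros_like(m)
        for q in pts(p):
            h=cv2.convexHull((((q-lo+.5)*K-.5)*16).round().astype(np.int32));cv2.fillConvexPoly(r,h,255,cv2.LINE_AA,4)
        return r
    cost=lambda v:cv2.absdiff(ren(np.array([v[0]/1000,v[1]/1000,v[2]/100])),m).sum()/255
    v=np.array([p0[0]*1000,p0[1]*1000,p0[2]*100])
    for k in(6,2): v=minimize(cost,v,method="Nelder-Mead",options=dict(initial_simplex=np.vstack([v,v+np.eye(3)*k]),maxiter=200)).x
    return np.array([v[0]/1000,v[1]/1000,v[2]/100]),cost(v)/(m>0).sum(),m
E
python3 - <<'E'
from h import *
for n in("top","scene"):
    im=cv2.imread(f"pics/{n}1.png")
    for l,p0s in {"tray":[(.612,-.01,0)],"soap_small":[(.43,-.045,a) for a in(-.9,-.5,.5,.9)],"soap_medium":[(.437,.21,a) for a in(-.8,.8)],"soap_large":[(.452,-.198,a) for a in(.05,)]}.items():
        r=min((fit(n,im,l,p) for p in p0s),key=lambda r:r[1])
        print(n,l,r[0].round(4),round(r[1],3))
c,T=cam("wrist");print(np.array(calibration("wrist")["hand_eye"]).round(3),c["fx"])
E
```

```text
top tray [ 0.6114 -0.0115 -0.0251] 0.03
top soap_small [ 0.4349 -0.0403  0.7667] 1.411
top soap_medium [ 0.4403  0.2103 -0.7426] 0.4
top soap_large [ 0.4524 -0.1988  0.081 ] 0.362
scene tray [ 0.6053 -0.0095 -0.0243] 0.08
scene soap_small [ 0.4724 -0.0465 -1.0382] 0.844
scene soap_medium [ 0.4933  0.2193 -1.5508] 0.824
scene soap_large [ 0.4895 -0.2092 -0.9067] 0.732
[[-0.001 -0.97  -0.245  0.067]
 [ 1.    -0.001 -0.001  0.   ]
 [ 0.    -0.245  0.97  -0.201]
 [ 0.     0.     0.     1.   ]] 289.82727252967135
```

```bash
python3 - <<'E'
import cv2,numpy as np
im=cv2.imread("pics/top1.png").astype(int)
print([tuple(im[278,c]) for c in range(278,308,2)]);print([tuple(im[269,c]) for c in range(345,378,3)])
E
sed -i 's|f=(cr\[...,2\]-cr\[...,0\]) if .*|f=(cr[...,2]-cr[...,0]) if l=="tray" else (cr[...,1]+cr[...,2]-2*cr[...,0]+np.clip(cr.sum(2)//3-np.median(cr.sum(2)//3),0,60))|' h.py
python3 - <<'E'
from h import *
v=[]
for n in("top","scene"):
    im=cv2.imread(f"pics/{n}1.png")
    for l,p0s in {"soap_small":[(.43,-.045,a) for a in(-.9,-.5,.5,.9)],"soap_medium":[(.437,.21,a) for a in(-.8,.8)],"soap_large":[(.452,-.198,a) for a in(.05,)]}.items():
        r=min((fit(n,im,l,p,6) for p in p0s),key=lambda r:r[1])
        print(n,l,r[0].round(4),round(r[1],3)); 
E
```

```text
[(np.int64(108), np.int64(110), np.int64(108)), (np.int64(109), np.int64(110), np.int64(109)), (np.int64(109), np.int64(110), np.int64(108)), (np.int64(95), np.int64(103), np.int64(105)), (np.int64(119), np.int64(135), np.int64(140)), (np.int64(117), np.int64(132), np.int64(136)), (np.int64(101), np.int64(118), np.int64(124)), (np.int64(101), np.int64(116), np.int64(123)), (np.int64(100), np.int64(115), np.int64(122)), (np.int64(101), np.int64(116), np.int64(123)), (np.int64(105), np.int64(120), np.int64(126)), (np.int64(108), np.int64(120), np.int64(126)), (np.int64(91), np.int64(105), np.int64(110)), (np.int64(100), np.int64(102), np.int64(101)), (np.int64(109), np.int64(110), np.int64(108))]
[(np.int64(109), np.int64(110), np.int64(109)), (np.int64(108), np.int64(110), np.int64(108)), (np.int64(75), np.int64(82), np.int64(84)), (np.int64(115), np.int64(129), np.int64(133)), (np.int64(100), np.int64(114), np.int64(120)), (np.int64(98), np.int64(114), np.int64(120)), (np.int64(98), np.int64(114), np.int64(121)), (np.int64(99), np.int64(114), np.int64(121)), (np.int64(112), np.int64(126), np.int64(131)), (np.int64(98), np.int64(102), np.int64(102)), (np.int64(108), np.int64(109), np.int64(107))]
top soap_small [ 0.4348 -0.0425  0.7493] 0.165
top soap_medium [ 0.4403  0.2115 -0.7343] 0.21
top soap_large [ 0.4532 -0.2005  0.0807] 0.159
scene soap_small [ 0.4242 -0.0419  0.2967] 0.644
scene soap_medium [ 0.4271  0.219  -0.5768] 0.496
scene soap_large [ 0.4314 -0.202   0.1013] 0.399
```

```bash
sed -i 's|else (cr\[...,1\].*|else (cr[...,1]+cr[...,2]-2*cr[...,0])*3|' h.py
cat >> h.py <<'E'
def go(x,y,z,th):
    """tool deltas (mm, rad) to world TCP x,y,z with tool x at angle th (deg), tool down"""
    s=sense();R=np.array(s["ee_rot"]);t=np.radians(th);c,q=np.cos(t),np.sin(t)
    G=np.array([[c,q,0],[q,-c,0],[0,0,-1.]])
    d=R.T@(np.array([x,y,z])-s["tcp_pos"])*1000;w=cv2.Rodrigues(R.T@G)[0].ravel()
    print("go t",d.round(1),"a",w.round(4),"| time",s["time_s"],"tcp",np.round(s["tcp_pos"],4),"th",round(np.degrees(np.arctan2(R[1,0],R[0,0])),2),"j",np.round(s["joints"],0),"g",s["gripper_width"],"F",np.round(s["wrist_force"],1))
E
python3 - <<'E'
from h import *
im=cv2.imread("pics/top1.png")
for l,p0s in {"soap_small":[(.43,-.045,a) for a in(-.9,-.5,.5,.9)],"soap_medium":[(.437,.21,a) for a in(-.8,.8)],"soap_large":[(.452,-.198,a) for a in(.05,)]}.items():
    for p in p0s: r=fit("top",im,l,p,7);print(l,r[0].round(4),round(r[1],3))
go(.435,-.043,.12,223)
E
```

```text
soap_small [ 0.4353 -0.0434 -2.4515] 0.123
soap_small [ 0.4351 -0.0429  0.7203] 0.122
soap_small [ 0.4349 -0.0425  0.6905] 0.122
soap_small [ 0.435  -0.0425  0.7064] 0.122
soap_medium [ 0.4404  0.212  -0.7666] 0.147
soap_medium [ 0.4396  0.2107 -0.7274] 0.146
soap_large [ 0.4531 -0.2015  0.0804] 0.123
go t [-387.2  422.2   64.6] a [ 1.000e-04  0.000e+00 -3.667e-01] | time 1.15 tcp [ 0.234  -0.5795  0.1845] th -158.01 j [-53.  22.   0.  -0. -68. -15.] g 0.9987439590614 F [ 0.4 -0.6 -1.4]
```

servo_tool --deltas '[{"tx": -387, "ty": 422, "tz": 64, "az": -0.33}, {"tx": -387, "ty": 422, "tz": 64, "az": -0.33}, {"tx": -387, "ty": 422, "tz": 64, "az": -0.33}, {"tx": -387, "ty": 422, "tz": 64, "az": -0.33}, {"tx": -387, "ty": 422, "tz": 64, "az": -0.33}, {"tx": -387, "ty": 422, "tz": 64, "az": -0.33}, {"tx": -387, "ty": 422, "tz": 64, "az": -0.33}, {"tx": -387, "ty": 422, "tz": 64, "az": -0.33}, {"tx": -387, "ty": 422, "tz": 64, "az": -0.33}, {"tx": -387, "ty": 422, "tz": 64, "az": -0.33}, {"tx": -387, "ty": 422, "tz": 64, "az": -0.33}, {"tx": -387, "ty": 422, "tz": 64, "az": -0.33}]'

```text
schema error: expected keys tx, ty, tz, ax, ay, az, claw
```

servo_tool --deltas '[{"tx": 0}, {"tx": 0}, {"tx": 0}]'

```text
schema error: expected keys tx, ty, tz, ax, ay, az, claw
```

```bash
python3 - <<'E'
from h import *
go(.435,-.043,.12,220.7)
E
```

```text
go t [-387.2  422.2   64.6] a [ 1.000e-04  0.000e+00 -3.266e-01] | time 1.15 tcp [ 0.234  -0.5795  0.1845] th -158.01 j [-53.  22.   0.  -0. -68. -15.] g 0.9987439590614 F [ 0.4 -0.6 -1.4]
```

servo_tool --deltas '[{"tx": -387, "ty": 422, "tz": 64, "ax": 0, "ay": 0, "az": -0.33, "claw": 80}, {"tx": -387, "ty": 422, "tz": 64, "ax": 0, "ay": 0, "az": -0.33, "claw": 80}, {"tx": -387, "ty": 422, "tz": 64, "ax": 0, "ay": 0, "az": -0.33, "claw": 80}, {"tx": -387, "ty": 422, "tz": 64, "ax": 0, "ay": 0, "az": -0.33, "claw": 80}, {"tx": -387, "ty": 422, "tz": 64, "ax": 0, "ay": 0, "az": -0.33, "claw": 80}, {"tx": -387, "ty": 422, "tz": 64, "ax": 0, "ay": 0, "az": -0.33, "claw": 80}, {"tx": -387, "ty": 422, "tz": 64, "ax": 0, "ay": 0, "az": -0.33, "claw": 80}, {"tx": -387, "ty": 422, "tz": 64, "ax": 0, "ay": 0, "az": -0.33, "claw": 80}, {"tx": -387, "ty": 422, "tz": 64, "ax": 0, "ay": 0, "az": -0.33, "claw": 80}, {"tx": -387, "ty": 422, "tz": 64, "ax": 0, "ay": 0, "az": -0.33, "claw": 80}, {"tx": -387, "ty": 422, "tz": 64, "ax": 0, "ay": 0, "az": -0.33, "claw": 80}, {"tx": -387, "ty": 422, "tz": 64, "ax": 0, "ay": 0, "az": -0.33, "claw": 80}]'

```text
time_s: 2.15
tcp_pos: [0.4088, -0.1122, 0.1294]
ee_rot: [[-0.756, -0.655, 0.002], [-0.655, 0.756, 0.0], [-0.001, -0.001, -1.0]]
wrist_force: [0.5, -0.1, -0.1]
gripper_width: 0.922
gripper_force: 0.0
```

```bash
python3 - <<'E'
from h import *
go(.435,-.043,.12,220.5)
E
```

```text
go t [-65.1  35.1   9.4] a [-0.001   0.0012  0.0073] | time 2.15 tcp [ 0.4088 -0.1122  0.1294] th -139.08 j [  7.   5. -31.   0. -54. -56.] g 0.9223709716665848 F [ 0.5 -0.1 -0.1]
```

servo_tool --deltas '[{"tx": 0, "ty": 0, "tz": 0, "ax": 0, "ay": 0, "az": 0, "claw": 80}, {"tx": 0, "ty": 0, "tz": 0, "ax": 0, "ay": 0, "az": 0, "claw": 80}]'

```text
time_s: 2.32
tcp_pos: [0.409, -0.1122, 0.1291]
ee_rot: [[-0.752, -0.659, 0.0], [-0.659, 0.752, -0.0], [-0.0, -0.0, -1.0]]
wrist_force: [-0.0, -0.6, 0.4]
gripper_width: 0.918
gripper_force: 0.0
```

```bash
python3 - <<'E'
from h import *
go(.435,-.043,.12,220.5)
E
```

```text
go t [-65.1  35.    9.1] a [-0.0001  0.0001  0.0121] | time 2.3167 tcp [ 0.409  -0.1122  0.1291] th -138.81 j [  7.   5. -31.   0. -54. -56.] g 0.9175684477949658 F [-0.  -0.6  0.4]
```

servo_tool --deltas '[{"tx": -35, "ty": 19, "tz": 5, "ax": 0, "ay": 0, "az": 0.012, "claw": 80}, {"tx": -65, "ty": 35, "tz": 9, "ax": 0, "ay": 0, "az": 0.012, "claw": 80}, {"tx": -65, "ty": 35, "tz": 9, "ax": 0, "ay": 0, "az": 0.012, "claw": 80}, {"tx": -65, "ty": 35, "tz": 9, "ax": 0, "ay": 0, "az": 0.012, "claw": 80}]'

```text
time_s: 2.65
tcp_pos: [0.4347, -0.0452, 0.1199]
ee_rot: [[-0.763, -0.646, -0.001], [-0.646, 0.763, -0.0], [0.001, 0.0, -1.0]]
wrist_force: [-0.3, -1.6, -0.2]
gripper_width: 0.919
gripper_force: 0.0
```

```bash
cat >> h.py <<'E'
def look(l,p0s,name,z=0,pad=14):
    s=sense();im=capture("wrist");cv2.imwrite(f"pics/{name}.png",im)
    for p in p0s:
        r=fit("wrist",im,l,p,pad,z,s);print(l,r[0].round(4),"deg",round(np.degrees(r[0][2]),2),"res",round(r[1],3))
    return im,r
E
python3 - <<'E'
from h import *
im,r=look("soap_small",[(.435,-.043,.7),(.435,-.043,-.6)],"w1")
look("tray",[(.6114,-.0115,-.025)],"w1b",0,10)
go(.435,-.043,.12,220.5)
E
```

```text
soap_small [ 0.4353 -0.0417  0.6774] deg 38.81 res 0.062
soap_small [ 0.4347 -0.0417 -0.4426] deg -25.36 res 0.411
tray [0.4241 0.2438 0.7506] deg 43.0 res 1.0
go t [-2.8  1.9 -0. ] a [ 0.0002 -0.0005 -0.0066] | time 2.75 tcp [ 0.4341 -0.0462  0.12  ] th -139.88 j [ 15.   7. -30.  -0. -53. -65.] g 0.9182545427488555 F [ 0.1 -0.6 -0.9]
```

View pics/w1.png

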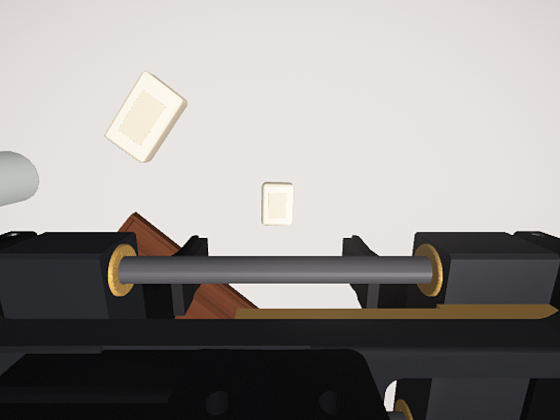

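The wrist view shows the small soap at (277,203) between the fingers, aligned to within 2°. The tray is partly hidden by the gripper.

```bash
python3 - <<'E'
from h import *
go(.4353,-.0420,.004,218.9)
E
```

```text
go t [ -3.7   2.4 116. ] a [ 0.0002 -0.0005  0.0213] | time 2.75 tcp [ 0.4341 -0.0462  0.12  ] th -139.88 j [ 15.   7. -30.  -0. -53. -65.] g 0.9182545427488555 F [ 0.1 -0.6 -0.9]
```

servo_tool --deltas '[{"tx": -3.5, "ty": 2.5, "tz": 40, "ax": 0, "ay": 0, "az": 0.021, "claw": 70}, {"tx": -3.5, "ty": 2.5, "tz": 80, "ax": 0, "ay": 0, "az": 0.021, "claw": 60}, {"tx": -3.5, "ty": 2.5, "tz": 105, "ax": 0, "ay": 0, "az": 0.021, "claw": 55}, {"tx": -3.5, "ty": 2.5, "tz": 116, "ax": 0, "ay": 0, "az": 0.021, "claw": 50}, {"tx": -3.5, "ty": 2.5, "tz": 116, "ax": 0, "ay": 0, "az": 0.021, "claw": 30}, {"tx": -3.5, "ty": 2.5, "tz": 116, "ax": 0, "ay": 0, "az": 0.021, "claw": 20}, {"tx": -3.5, "ty": 2.5, "tz": 116, "ax": 0, "ay": 0, "az": 0.021, "claw": 20}, {"tx": -3.5, "ty": 2.5, "tz": 116, "ax": 0, "ay": 0, "az": 0.021, "claw": 20}, {"tx": -3.5, "ty": 2.5, "tz": 116, "ax": 0, "ay": 0, "az": 0.021, "claw": 20}, {"tx": -3.5, "ty": 2.5, "tz": 116, "ax": 0, "ay": 0, "az": 0.021, "claw": 20}]'

```text
time_s: 3.58
tcp_pos: [0.4362, -0.0409, 0.0049]
ee_rot: [[-0.777, -0.629, 0.002], [-0.629, 0.777, 0.001], [-0.002, -0.001, -1.0]]
wrist_force: [0.6, -0.1, 0.2]
gripper_width: 0.269
gripper_force: 0.0
```

```bash
python3 - <<'E'
from h import *
look("soap_small",[(.435,-.042,.68)],"w2")
im=capture("top");cv2.imwrite("pics/top2.png",cv2.resize(im[210:380,180:400],None,fx=3,fy=3))
go(.4353,-.0420,.12,218.9)
E
python3 -c "
import cv2,numpy as np
a=cv2.imread('pics/w2.png');b=cv2.imread('pics/top2.png');b=cv2.resize(b,(440,340));a=cv2.resize(a,(350,262))
c=np.zeros((340,790,3),np.uint8);c[:262,:350]=a;c[:,350:]=b;cv2.imwrite('pics/c2.png',c)"
```

```text
soap_small [ 0.4457 -0.0298  0.5317] deg 30.47 res 1.809
go t [   1.1   -0.5 -115.4] a [-0.0005  0.0012  0.002 ] | time 3.6833 tcp [ 0.436  -0.0409  0.0046] th -140.98 j [ 16.  18. -38.   0. -34. -67.] g 0.24516662927719635 F [ 0.4 -0.   0.1]
```

View pics/c2.png

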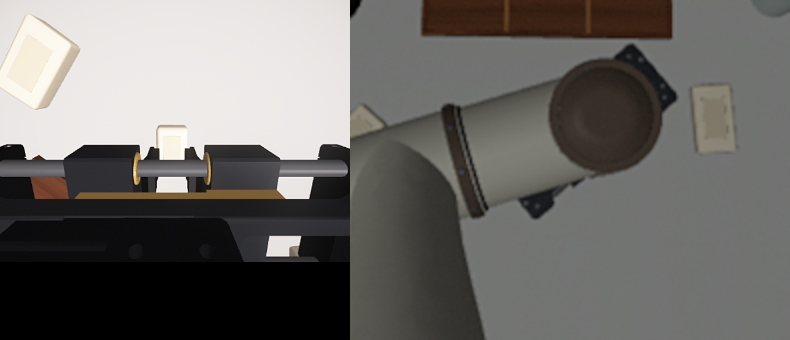

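The soap shows just ahead of the fingers in the wrist view, yet they closed to 21 mm. I'll look closer.

```bash
python3 -c "
import cv2
a=cv2.imread('pics/w2.png');cv2.imwrite('pics/c3.png',cv2.resize(a[180:330,200:360],None,fx=4,fy=4))"; python3 - <<'E'
from h import *
s=sense();print(s["gripper_width"],s["gripper_force"],s["time_s"],np.round(s["tcp_pos"],4))
c,T=cam("wrist")
# tip gap projected: tool points
T2=np.eye(4);T2[:3,:3]=s["ee_rot"];T2[:3,3]=s["tcp_pos"]
P=np.array([[0,0,0],[0,.0105,0],[0,-.0105,0],[0,.0105,-.019],[.0095,.0105,0],[.0095,-.0105,0]])@T2[:3,:3].T+T2[:3,3]
print(((proj(c,T,P)-[200,180])*4).round(0))
E
```

```text
0.24516662927719635 0.0 3.6833 [ 0.436  -0.0409  0.0046]
[[299. 210.]
 [356. 210.]
 [241. 210.]
 [362. 246.]
 [357. 159.]
 [241. 160.]]
```

View pics/c3.png

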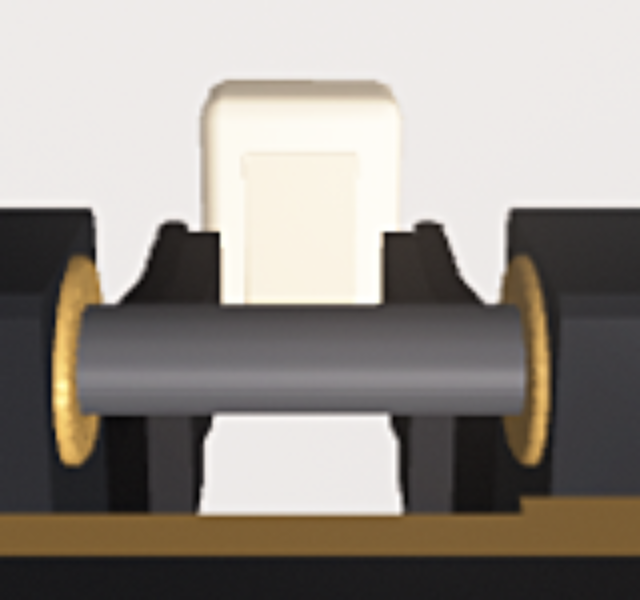

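```bash
python3 - <<'E'
from h import *
im=capture("scene");c,T=cam("scene");s=sense()
R=np.array(s["ee_rot"]);p=np.array(s["tcp_pos"])
q=proj(c,T,np.array([p,p-.019*R[:,2],p-.07*R[:,2]]));print(q.round(1))
u,v=q[0].astype(int);lo=(u-50,v-60);cr=cv2.resize(im[v-60:v+40,u-50:u+50],None,fx=6,fy=6,interpolation=cv2.INTER_CUBIC)
cr=np.clip(cr.astype(float)*1.6,0,255).astype(np.uint8)
for k in q: cv2.circle(cr,tuple(int(t) for t in (k-lo)*6),3,(0,0,255),-1)
cv2.imwrite("pics/s2.png",cr)
E
```

```text
[[247.8 166.3]
 [247.5 160.5]
 [246.7 144.2]]
```

View pics/s2.png

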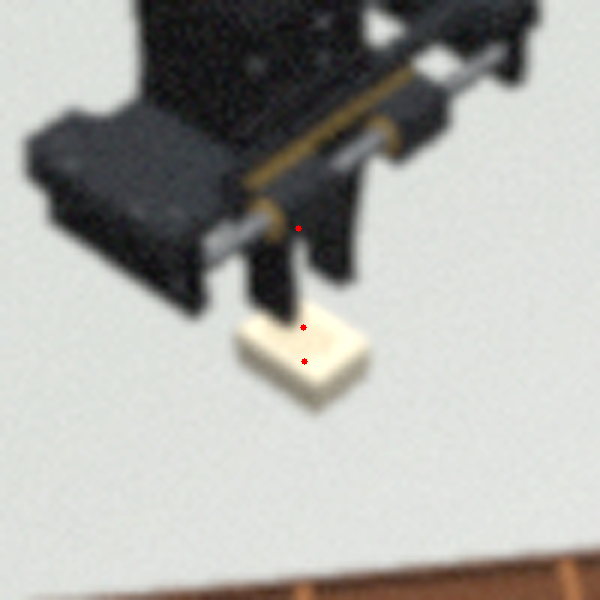

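The scene view shows the fingertips around (290,320) and (340,280). They end about 30 mm above the reported TCP, drawn at (304,361), and clear of the soap top. The true tips sit higher than reported, so I'll open and go down further in steps, checking the force.

servo_tool --deltas '[{"tx": 0, "ty": 0, "tz": 0, "ax": 0, "ay": 0, "az": 0, "claw": 56}, {"tx": 0, "ty": 0, "tz": 0, "ax": 0, "ay": 0, "az": 0, "claw": 56}, {"tx": 0, "ty": 0, "tz": 0, "ax": 0, "ay": 0, "az": 0, "claw": 56}, {"tx": 0, "ty": 0, "tz": 0, "ax": 0, "ay": 0, "az": 0, "claw": 56}, {"tx": 0, "ty": 0, "tz": 6, "ax": 0, "ay": 0, "az": 0, "claw": 56}, {"tx": 0, "ty": 0, "tz": 12, "ax": 0, "ay": 0, "az": 0, "claw": 56}, {"tx": 0, "ty": 0, "tz": 16, "ax": 0, "ay": 0, "az": 0, "claw": 56}, {"tx": 0, "ty": 0, "tz": 20, "ax": 0, "ay": 0, "az": 0, "claw": 56}, {"tx": 0, "ty": 0, "tz": 20, "ax": 0, "ay": 0, "az": 0, "claw": 56}]'

```text
time_s: 4.48
tcp_pos: [0.4348, -0.0412, -0.0171]
ee_rot: [[-0.777, -0.629, -0.002], [-0.629, 0.777, -0.001], [0.002, 0.001, -1.0]]
wrist_force: [0.1, 0.2, -0.4]
gripper_width: 0.637
gripper_force: 0.0
```

servo_tool --deltas '[{"tx": 0, "ty": 0, "tz": 1, "ax": 0, "ay": 0, "az": 0, "claw": 56}, {"tx": 0, "ty": 0, "tz": 2, "ax": 0, "ay": 0, "az": 0, "claw": 56}, {"tx": 0, "ty": 0, "tz": 3, "ax": 0, "ay": 0, "az": 0, "claw": 56}]'

```text
time_s: 4.73
tcp_pos: [0.4358, -0.0409, -0.019]
ee_rot: [[-0.777, -0.629, 0.0], [-0.629, 0.777, 0.0], [-0.0, -0.0, -1.0]]
wrist_force: [0.0, -0.7, 0.2]
gripper_width: 0.644
gripper_force: 0.0
```

servo_tool --deltas '[{"tx": 0, "ty": 0, "tz": 1, "ax": 0, "ay": 0, "az": 0, "claw": 56}, {"tx": 0, "ty": 0, "tz": 2, "ax": 0, "ay": 0, "az": 0, "claw": 56}, {"tx": 0, "ty": 0, "tz": 3, "ax": 0, "ay": 0, "az": 0, "claw": 56}, {"tx": 0, "ty": 0, "tz": 4, "ax": 0, "ay": 0, "az": 0, "claw": 56}]'

```text
time_s: 5.07
tcp_pos: [0.4357, -0.041, -0.023]
ee_rot: [[-0.777, -0.629, 0.0], [-0.629, 0.777, 0.0], [-0.0, -0.0, -1.0]]
wrist_force: [0.8, 0.4, 1.3]
gripper_width: 0.644
gripper_force: 0.0
```

servo_tool --deltas '[{"tx": 0, "ty": 0, "tz": 1, "ax": 0, "ay": 0, "az": 0, "claw": 56}, {"tx": 0, "ty": 0, "tz": 2, "ax": 0, "ay": 0, "az": 0, "claw": 56}]'

```text
time_s: 5.23
tcp_pos: [0.4356, -0.041, -0.0251]
ee_rot: [[-0.777, -0.629, 0.0], [-0.629, 0.777, 0.0], [-0.0, -0.0, -1.0]]
wrist_force: [0.1, 0.4, -0.8]
gripper_width: 0.642
gripper_force: 0.0
```

servo_tool --deltas '[{"tx": 0, "ty": 0, "tz": 0, "ax": 0, "ay": 0, "az": 0, "claw": 24}, {"tx": 0, "ty": 0, "tz": 0, "ax": 0, "ay": 0, "az": 0, "claw": 24}, {"tx": 0, "ty": 0, "tz": 0, "ax": 0, "ay": 0, "az": 0, "claw": 24}, {"tx": 0, "ty": 0, "tz": 0, "ax": 0, "ay": 0, "az": 0, "claw": 24}, {"tx": 0, "ty": 0, "tz": 0, "ax": 0, "ay": 0, "az": 0, "claw": 24}, {"tx": 0, "ty": 0, "tz": 0, "ax": 0, "ay": 0, "az": 0, "claw": 24}]'

```text
time_s: 5.73
tcp_pos: [0.4356, -0.041, -0.0249]
ee_rot: [[-0.777, -0.629, 0.0], [-0.629, 0.777, 0.0], [-0.0, -0.0, -1.0]]
wrist_force: [-0.5, -0.1, 0.2]
gripper_width: 0.383
gripper_force: 30.0
```

```bash
python3 - <<'E'
from h import *
s=sense();print(s["gripper_width"]*87,s["gripper_force"])
im=capture("scene");c,T=cam("scene")
u,v=248,166;a=cv2.resize(im[v-50:v+30,u-40:u+40],None,fx=5,fy=5,interpolation=cv2.INTER_CUBIC)
w=capture("wrist");b=cv2.resize(w[180:330,200:360],(400,400))
cv2.imwrite("pics/c4.png",np.clip(np.hstack([a*1.0,b]),0,255).astype(np.uint8))
E
```

```text
33.311677678557714 30.0000062584877
```

View pics/c4.png

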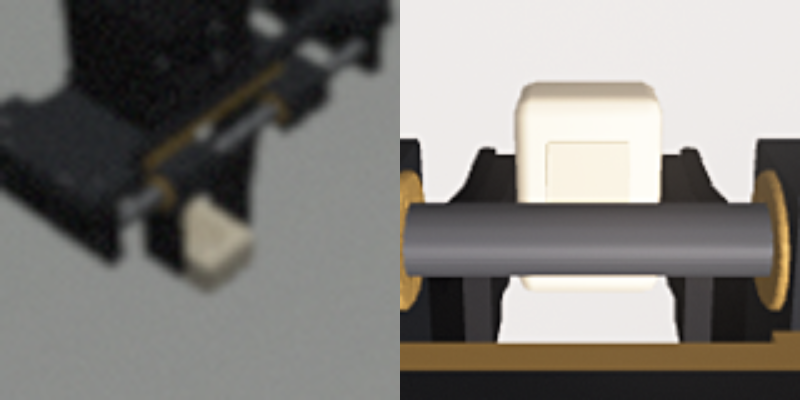

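Gripped at 33.3 mm with 30 N and the soap square between the pads. With the soap's underside at z=0 the TCP reads -0.025, so on the tray floor it should read about -0.019.

```bash
cat >> h.py <<'E'
TR=np.array([.6114,-.0115,-.0251])
def bay(yb,L,short):
    "soap centre: L length, short = gap to rail (m)"
    c,s=np.cos(TR[2]),np.sin(TR[2]);v=np.array([.0525-L/2-short,yb]);return TR[:2]+np.array([c*v[0]-s*v[1],s*v[0]+c*v[1]])
E
python3 - <<'E'
from h import *
x,y=bay(-.097,.046,.008);print(x,y);go(x,y,.04,178.56)
E
```

```text
0.630458783387565 -0.10900903945679025
go t [-108.5 -175.5  -64.9] a [-0.00e+00  2.00e-04  7.06e-01] | time 5.8333 tcp [ 0.4357 -0.041  -0.0249] th -140.99 j [ 16.  21. -40.   0. -29. -67.] g 0.385842719930721 F [-0.9  0.4 -0.5]
```

servo_tool --deltas '[{"tx": 0, "ty": 0, "tz": -20, "ax": 0, "ay": 0, "az": 0, "claw": 24}, {"tx": 0, "ty": 0, "tz": -50, "ax": 0, "ay": 0, "az": 0, "claw": 24}, {"tx": -16, "ty": -25, "tz": -65, "ax": 0, "ay": 0, "az": 0.1, "claw": 24}, {"tx": -32, "ty": -51, "tz": -65, "ax": 0, "ay": 0, "az": 0.2, "claw": 24}, {"tx": -48, "ty": -77, "tz": -65, "ax": 0, "ay": 0, "az": 0.3, "claw": 24}, {"tx": -64, "ty": -103, "tz": -65, "ax": 0, "ay": 0, "az": 0.4, "claw": 24}, {"tx": -80, "ty": -129, "tz": -65, "ax": 0, "ay": 0, "az": 0.5, "claw": 24}, {"tx": -95, "ty": -154, "tz": -65, "ax": 0, "ay": 0, "az": 0.6, "claw": 24}, {"tx": -108.5, "ty": -175.5, "tz": -65, "ax": 0, "ay": 0, "az": 0.706, "claw": 24}, {"tx": -108.5, "ty": -175.5, "tz": -65, "ax": 0, "ay": 0, "az": 0.706, "claw": 24}, {"tx": -108.5, "ty": -175.5, "tz": -65, "ax": 0, "ay": 0, "az": 0.706, "claw": 24}]'

```text
time_s: 6.75
tcp_pos: [0.6305, -0.1094, 0.0388]
ee_rot: [[-1.0, 0.026, -0.002], [0.026, 1.0, 0.0], [0.002, 0.0, -1.0]]
wrist_force: [-0.7, 0.1, -0.3]
gripper_width: 0.387
gripper_force: 30.0
```

```bash
python3 - <<'E'
from h import *
x,y=bay(-.097,.046,.008);go(x,y,-.017,178.56)
s=sense();im=capture("wrist");cv2.imwrite("pics/w5.png",im);c,T=cam("wrist",s)
# predicted tray features: bay front lip corner etc
cc,ss=np.cos(TR[2]),np.sin(TR[2])
L=[]
for yy in(-.149,-.0485-.0025,-.0485+.0025,.0485): L+= [[-.059,yy,.011],[-.0525,yy,.011],[-.02,yy,.011]]
L=np.array(L);W=np.c_[TR[0]+cc*L[:,0]-ss*L[:,1],TR[1]+ss*L[:,0]+cc*L[:,1],L[:,2]]
for q in proj(c,T,W): cv2.circle(im,tuple(int(round(t)) for t in q),2,(0,255,0),-1)
cv2.imwrite("pics/w5a.png",im)
E
```

```text
go t [-0.1  0.4 55.8] a [ 0.0002 -0.0016 -0.0005] | time 6.75 tcp [ 0.6305 -0.1094  0.0388] th 178.53 j [  5.  31.  -8.  -0. -52. -96.] g 0.3865176449506691 F [-0.7  0.1 -0.3]
```

View pics/w5a.png

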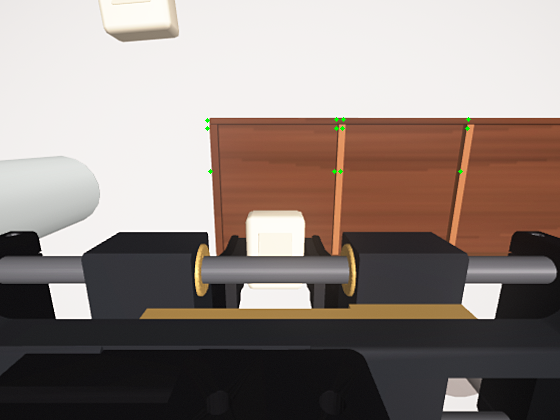

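The wrist view shows the small soap at (275,235) above the right bay. The tray edges lie about 1.5 px right of my prediction, so I shift the tray estimate 1.5 mm to +y. Now lower and push to the rail.

servo_tool --deltas '[{"tx": 0, "ty": 1.9, "tz": 25, "ax": 0, "ay": 0, "az": 0, "claw": 24}, {"tx": 0, "ty": 1.9, "tz": 45, "ax": 0, "ay": 0, "az": 0, "claw": 24}, {"tx": 0, "ty": 1.9, "tz": 54, "ax": 0, "ay": 0, "az": 0, "claw": 24}, {"tx": 0, "ty": 1.9, "tz": 57, "ax": 0, "ay": 0, "az": 0, "claw": 24}, {"tx": 0, "ty": 1.9, "tz": 57, "ax": 0, "ay": 0, "az": 0, "claw": 24}]'

```text
time_s: 7.22
tcp_pos: [0.6295, -0.107, -0.0173]
ee_rot: [[-1.0, 0.024, -0.002], [0.024, 1.0, -0.0], [0.002, -0.0, -1.0]]
wrist_force: [0.3, 1.1, 0.0]
gripper_width: 0.385
gripper_force: 30.0
```

servo_tool --deltas '[{"tx": -2, "ty": 0, "tz": 0, "ax": 0, "ay": 0, "az": 0, "claw": 24}, {"tx": -4, "ty": 0, "tz": 0, "ax": 0, "ay": 0, "az": 0, "claw": 24}, {"tx": -5, "ty": 0, "tz": 0, "ax": 0, "ay": 0, "az": 0, "claw": 24}, {"tx": -6, "ty": 0, "tz": 0, "ax": 0, "ay": 0, "az": 0, "claw": 24}]'

```text
time_s: 7.55
tcp_pos: [0.6369, -0.1073, -0.0161]
ee_rot: [[-1.0, 0.025, 0.001], [0.025, 1.0, 0.0], [-0.001, 0.0, -1.0]]
wrist_force: [-1.8, 0.9, -0.3]
gripper_width: 0.384
gripper_force: 30.0
```

servo_tool --deltas '[{"tx": -0.6, "ty": 0, "tz": 0, "ax": 0, "ay": 0, "az": 0, "claw": 24}, {"tx": -1.2, "ty": 0, "tz": 0, "ax": 0, "ay": 0, "az": 0, "claw": 24}]'

```text
time_s: 7.72
tcp_pos: [0.6368, -0.1074, -0.0169]
ee_rot: [[-1.0, 0.025, -0.002], [0.025, 1.0, 0.0], [0.002, 0.0, -1.0]]
wrist_force: [-3.6, 1.0, 1.5]
gripper_width: 0.385
gripper_force: 30.0
```

servo_tool --deltas '[{"tx": 0, "ty": 0, "tz": 1, "ax": 0, "ay": 0, "az": 0, "claw": 24}, {"tx": -0.5, "ty": 0, "tz": 1.8, "ax": 0, "ay": 0, "az": 0, "claw": 24}, {"tx": -1.2, "ty": 0, "tz": 1.8, "ax": 0, "ay": 0, "az": 0, "claw": 24}, {"tx": -2, "ty": 0, "tz": 1.8, "ax": 0, "ay": 0, "az": 0, "claw": 24}, {"tx": -2, "ty": 0, "tz": 1.8, "ax": 0, "ay": 0, "az": 0, "claw": 24}]'

```text
time_s: 8.13
tcp_pos: [0.6367, -0.1075, -0.0189]
ee_rot: [[-1.0, 0.026, -0.006], [0.026, 1.0, -0.0], [0.006, -0.0, -1.0]]
wrist_force: [-8.1, -0.0, 6.3]
gripper_width: 0.383
gripper_force: 30.0
```

servo_tool --deltas '[{"tx": 0, "ty": 0, "tz": 0, "ax": 0, "ay": 0, "az": 0, "claw": 42}, {"tx": 0, "ty": 0, "tz": 0, "ax": 0, "ay": 0, "az": 0, "claw": 44}, {"tx": 0, "ty": 0, "tz": 0, "ax": 0, "ay": 0, "az": 0, "claw": 46}, {"tx": 0, "ty": 0, "tz": -8, "ax": 0, "ay": 0, "az": 0, "claw": 46}, {"tx": 0, "ty": 0, "tz": -30, "ax": 0, "ay": 0, "az": 0, "claw": 50}, {"tx": 0, "ty": 0, "tz": -65, "ax": 0, "ay": 0, "az": 0, "claw": 60}, {"tx": 0, "ty": 0, "tz": -100, "ax": 0, "ay": 0, "az": 0, "claw": 70}, {"tx": 0, "ty": 0, "tz": -110, "ax": 0, "ay": 0, "az": 0, "claw": 70}, {"tx": 0, "ty": 0, "tz": -110, "ax": 0, "ay": 0, "az": 0, "claw": 70}]'

```text
time_s: 8.88
tcp_pos: [0.6432, -0.1075, 0.0967]
ee_rot: [[-1.0, 0.024, 0.011], [0.024, 1.0, -0.0], [-0.011, -0.0, -1.0]]
wrist_force: [-0.0, -0.1, 0.4]
gripper_width: 0.767
gripper_force: 0.0
```

```bash
sed -i 's/^TR=.*/TR=np.array([.6107,-.0100,-.0251])/' h.py; python3 - <<'E'
from h import *
p=bay(-.097,.046,0);print(p);go(.440,.2115,.09,180-42.8)
E
```

```text
[ 0.63775626 -0.10770982]
go t [211.  313.9   4.5] a [0.0039 0.0103 0.7225] | time 8.8833 tcp [ 0.6432 -0.1075  0.0967] th 178.6 j [  5.  28.  -3.   0. -58. -96.] g 0.7670317795039828 F [-0.  -0.1  0.4]
```

servo_tool --deltas '[{"tx": 20, "ty": 30, "tz": 0, "ax": 0, "ay": 0, "az": 0.07, "claw": 70}, {"tx": 43, "ty": 64, "tz": 4, "ax": 0, "ay": 0, "az": 0.15, "claw": 70}, {"tx": 65, "ty": 97, "tz": 4, "ax": 0, "ay": 0, "az": 0.23, "claw": 70}, {"tx": 87, "ty": 130, "tz": 4, "ax": 0, "ay": 0, "az": 0.31, "claw": 70}, {"tx": 109, "ty": 163, "tz": 4, "ax": 0, "ay": 0, "az": 0.39, "claw": 70}, {"tx": 131, "ty": 196, "tz": 4, "ax": 0, "ay": 0, "az": 0.47, "claw": 70}, {"tx": 153, "ty": 229, "tz": 4, "ax": 0, "ay": 0, "az": 0.55, "claw": 70}, {"tx": 175, "ty": 262, "tz": 4, "ax": 0, "ay": 0, "az": 0.63, "claw": 70}, {"tx": 195, "ty": 291, "tz": 4, "ax": 0, "ay": 0, "az": 0.7, "claw": 70}, {"tx": 208, "ty": 314, "tz": 4, "ax": 0, "ay": 0, "az": 0.722, "claw": 70}, {"tx": 208, "ty": 314, "tz": 4, "ax": 0, "ay": 0, "az": 0.722, "claw": 70}, {"tx": 208, "ty": 314, "tz": 4, "ax": 0, "ay": 0, "az": 0.722, "claw": 70}]'

```text
time_s: 9.88
tcp_pos: [0.4393, 0.2123, 0.0869]
ee_rot: [[-0.736, 0.677, -0.001], [0.677, 0.736, 0.001], [0.001, -0.0, -1.0]]
wrist_force: [0.9, 0.2, -0.5]
gripper_width: 0.804
gripper_force: 0.0
```

```bash
python3 - <<'E'
from h import *
im,r=look("soap_medium",[(.440,.2115,-.75)],"w6")
p=r[0];go(p[0],p[1],-.025,180+np.degrees(p[2]))
im=capture("top");cv2.imwrite("pics/top6.png",im)
p0=bay(-.097,.046,0)
r=fit("top",im,"soap_small",(p0[0],p0[1],-.025),8,.006);print(r[0],r[1])
E
```

```text
soap_medium [ 0.4403  0.2119 -0.7273] deg -41.67 res 0.041
go t [ -0.3   0.8 111.9] a [-0.0006 -0.0014 -0.0186] | time 9.9333 tcp [0.4397 0.2115 0.0869] th 137.26 j [  45.   15.  -26.   -0.  -49. -177.] g 0.804409483249251 F [ 0.  -0.1 -0.4]
[ 0.62673027 -0.11766902  0.30488165] 0.6396329545118473
```

servo_tool --deltas '[{"tx": 0, "ty": 0.5, "tz": 35, "ax": 0, "ay": 0, "az": -0.019, "claw": 64}, {"tx": 0, "ty": 0.5, "tz": 70, "ax": 0, "ay": 0, "az": -0.019, "claw": 60}, {"tx": 0, "ty": 0.5, "tz": 100, "ax": 0, "ay": 0, "az": -0.019, "claw": 58}, {"tx": 0, "ty": 0.5, "tz": 112, "ax": 0, "ay": 0, "az": -0.019, "claw": 56}, {"tx": 0, "ty": 0.5, "tz": 112, "ax": 0, "ay": 0, "az": -0.019, "claw": 50}, {"tx": 0, "ty": 0.5, "tz": 112, "ax": 0, "ay": 0, "az": -0.019, "claw": 30}, {"tx": 0, "ty": 0.5, "tz": 112, "ax": 0, "ay": 0, "az": -0.019, "claw": 30}, {"tx": 0, "ty": 0.5, "tz": 112, "ax": 0, "ay": 0, "az": -0.019, "claw": 30}, {"tx": 0, "ty": 0.5, "tz": 112, "ax": 0, "ay": 0, "az": -0.019, "claw": 30}, {"tx": 0, "ty": 0.5, "tz": 112, "ax": 0, "ay": 0, "az": -0.019, "claw": 30}]'

```text
time_s: 10.82
tcp_pos: [0.4411, 0.2123, -0.0236]
ee_rot: [[-0.747, 0.665, 0.001], [0.665, 0.747, 0.003], [0.001, 0.003, -1.0]]
wrist_force: [0.4, -0.9, 3.2]
gripper_width: 0.451
gripper_force: 30.0
```

```bash
python3 - <<'E'
from h import *
s=sense();print(s["gripper_width"]*87,s["gripper_force"])
x,y=bay(0,.062,.008);print(x,y);go(x,y,.04,178.56)
E
```

```text
39.258324841732595 29.99921590089798
0.6241957476557587 -0.010338814421306016
go t [-284.7  -44.4  -63.9] a [ 2.900e-03  2.000e-04 -7.022e-01] | time 10.8167 tcp [ 0.4411  0.2123 -0.0236] th 138.33 j [  45.   24.  -33.   -0.  -33. -176.] g 0.45124511312336313 F [ 0.4 -0.9  3.2]
```

servo_tool --deltas '[{"tx": 0, "ty": 0, "tz": -20, "ax": 0, "ay": 0, "az": 0, "claw": 30}, {"tx": 0, "ty": 0, "tz": -50, "ax": 0, "ay": 0, "az": 0, "claw": 30}, {"tx": -33, "ty": -5, "tz": -64, "ax": 0, "ay": 0, "az": -0.08, "claw": 30}, {"tx": -70, "ty": -11, "tz": -64, "ax": 0, "ay": 0, "az": -0.17, "claw": 30}, {"tx": -108, "ty": -17, "tz": -64, "ax": 0, "ay": 0, "az": -0.27, "claw": 30}, {"tx": -146, "ty": -23, "tz": -64, "ax": 0, "ay": 0, "az": -0.37, "claw": 30}, {"tx": -184, "ty": -29, "tz": -64, "ax": 0, "ay": 0, "az": -0.47, "claw": 30}, {"tx": -222, "ty": -35, "tz": -64, "ax": 0, "ay": 0, "az": -0.57, "claw": 30}, {"tx": -258, "ty": -40, "tz": -64, "ax": 0, "ay": 0, "az": -0.66, "claw": 30}, {"tx": -284.5, "ty": -44.5, "tz": -64, "ax": 0, "ay": 0, "az": -0.702, "claw": 30}, {"tx": -284.5, "ty": -44.5, "tz": -64, "ax": 0, "ay": 0, "az": -0.702, "claw": 30}, {"tx": -284.5, "ty": -44.5, "tz": -64, "ax": 0, "ay": 0, "az": -0.702, "claw": 30}]'

```text
time_s: 11.82
tcp_pos: [0.6234, -0.0119, 0.0386]
ee_rot: [[-1.0, 0.029, -0.001], [0.029, 1.0, 0.001], [0.001, 0.001, -1.0]]
wrist_force: [0.0, 0.6, -1.5]
gripper_width: 0.454
gripper_force: 30.0
```

```bash
python3 - <<'E'
from h import *
x,y=bay(0,.062,.008);go(x,y,-.017,178.56)
s=sense();im=capture("wrist");cv2.imwrite("pics/w7.png",im);c,T=cam("wrist",s)
cc,ss=np.cos(TR[2]),np.sin(TR[2])
# rib columns: paler strip peak vs predicted along row of points on rib tops
for yy in(-.0485,.0485):
    for xx in(-.045,-.035):
        q=proj(c,T,np.array([[TR[0]+cc*xx-ss*yy,TR[1]+ss*xx+cc*yy,.011]]))[0]
        v=int(round(q[1]));u=int(round(q[0]));g=im[v-1:v+2,u-15:u+16].mean(0).mean(1);w=np.clip(g-np.median(g)-15,0,None)
        print(q.round(1),"meas",round((w*np.arange(u-15,u+16)).sum()/w.sum(),1))
E
```

```text
go t [-0.8  1.5 55.6] a [ 0.0012 -0.0012 -0.0036] | time 11.8167 tcp [ 0.6234 -0.0119  0.0386] th 178.36 j [  14.   30.  -10.   -0.  -50. -105.] g 0.4540322011152424 F [ 0.   0.6 -1.5]
[213.9 150.4] meas 213.8
[214.7 163.5] meas 214.6
[339.3 149.8] meas 339.8
[338.7 162.9] meas 339.2
```

servo_tool --deltas '[{"tx": 0, "ty": 1.6, "tz": 25, "ax": 0, "ay": 0, "az": -0.003, "claw": 30}, {"tx": 0, "ty": 1.6, "tz": 45, "ax": 0, "ay": 0, "az": -0.003, "claw": 30}, {"tx": 0, "ty": 1.6, "tz": 54, "ax": 0, "ay": 0, "az": -0.003, "claw": 30}, {"tx": 0, "ty": 1.6, "tz": 56, "ax": 0, "ay": 0, "az": -0.003, "claw": 30}, {"tx": 0, "ty": 1.6, "tz": 56, "ax": 0, "ay": 0, "az": -0.003, "claw": 30}]'

```text
time_s: 12.28
tcp_pos: [0.6227, -0.0081, -0.0171]
ee_rot: [[-1.0, 0.021, -0.002], [0.021, 1.0, 0.001], [0.002, 0.001, -1.0]]
wrist_force: [0.3, -0.1, -1.6]
gripper_width: 0.453
gripper_force: 30.0
```

servo_tool --deltas '[{"tx": -2, "ty": 0, "tz": 0, "ax": 0, "ay": 0, "az": 0, "claw": 30}, {"tx": -4, "ty": 0, "tz": 0, "ax": 0, "ay": 0, "az": 0, "claw": 30}, {"tx": -5, "ty": 0, "tz": 0, "ax": 0, "ay": 0, "az": 0, "claw": 30}, {"tx": -6, "ty": 0, "tz": 0, "ax": 0, "ay": 0, "az": 0, "claw": 30}]'

```text
time_s: 12.62
tcp_pos: [0.6298, -0.009, -0.0166]
ee_rot: [[-1.0, 0.022, 0.0], [0.022, 1.0, 0.001], [-0.0, 0.001, -1.0]]
wrist_force: [0.0, 0.1, -1.5]
gripper_width: 0.456
gripper_force: 30.0
```

servo_tool --deltas '[{"tx": -0.7, "ty": 0, "tz": 0, "ax": 0, "ay": 0, "az": 0, "claw": 30}, {"tx": -1.4, "ty": 0, "tz": 0, "ax": 0, "ay": 0, "az": 0, "claw": 30}]'

```text
time_s: 12.78
tcp_pos: [0.6308, -0.0092, -0.017]
ee_rot: [[-1.0, 0.023, -0.001], [0.023, 1.0, 0.001], [0.001, 0.001, -1.0]]
wrist_force: [-0.4, 0.6, 0.2]
gripper_width: 0.453
gripper_force: 30.0
```

servo_tool --deltas '[{"tx": -0.6, "ty": -1.1, "tz": 0.4, "ax": 0, "ay": 0, "az": -0.002, "claw": 30}, {"tx": -1.2, "ty": -1.1, "tz": 1, "ax": 0, "ay": 0, "az": -0.002, "claw": 30}, {"tx": -1.8, "ty": -1.1, "tz": 1, "ax": 0, "ay": 0, "az": -0.002, "claw": 30}, {"tx": -2.4, "ty": -1.1, "tz": 1, "ax": 0, "ay": 0, "az": -0.002, "claw": 30}]'

```text
time_s: 13.12
tcp_pos: [0.6314, -0.0106, -0.0179]
ee_rot: [[-1.0, 0.021, -0.004], [0.021, 1.0, 0.0], [0.004, 0.0, -1.0]]
wrist_force: [-5.3, 1.7, 6.7]
gripper_width: 0.455
gripper_force: 30.0
```

servo_tool --deltas '[{"tx": -0.8, "ty": 0, "tz": 0, "ax": 0, "ay": 0, "az": 0, "claw": 30}, {"tx": -1.6, "ty": 0, "tz": 0, "ax": 0, "ay": 0, "az": 0, "claw": 30}]'

```text
time_s: 13.28
tcp_pos: [0.6313, -0.0106, -0.0179]
ee_rot: [[-1.0, 0.021, -0.008], [0.021, 1.0, 0.0], [0.008, 0.0, -1.0]]
wrist_force: [-9.4, 2.7, 9.8]
gripper_width: 0.455
gripper_force: 30.0
```

servo_tool --deltas '[{"tx": 0, "ty": 0, "tz": 0, "ax": 0, "ay": 0, "az": 0, "claw": 48}, {"tx": 0, "ty": 0, "tz": 0, "ax": 0, "ay": 0, "az": 0, "claw": 50}, {"tx": 0, "ty": 0, "tz": 0, "ax": 0, "ay": 0, "az": 0, "claw": 51}, {"tx": 0, "ty": 0, "tz": -8, "ax": 0, "ay": 0, "az": 0, "claw": 51}, {"tx": 0, "ty": 0, "tz": -30, "ax": 0, "ay": 0, "az": 0, "claw": 54}, {"tx": 0, "ty": 0, "tz": -65, "ax": 0, "ay": 0, "az": 0, "claw": 64}, {"tx": 0, "ty": 0, "tz": -100, "ax": 0, "ay": 0, "az": 0, "claw": 74}, {"tx": 0, "ty": 0, "tz": -110, "ax": 0, "ay": 0, "az": 0, "claw": 76}, {"tx": 0, "ty": 0, "tz": -110, "ax": 0, "ay": 0, "az": 0, "claw": 76}]'

```text
time_s: 14.03
tcp_pos: [0.638, -0.0102, 0.0969]
ee_rot: [[-1.0, 0.02, 0.009], [0.02, 1.0, 0.002], [-0.009, 0.002, -1.0]]
wrist_force: [-0.0, -0.3, -0.1]
gripper_width: 0.825
gripper_force: 0.0
```

```bash
python3 - <<'E'
from h import *
go(.453,-.201,.09,184.6)
E
```

```text
go t [ 181.2 -194.5    4.9] a [ 0.0019  0.009  -0.1001] | time 14.0333 tcp [ 0.638  -0.0102  0.0969] th 178.86 j [  14.   27.   -5.   -0.  -58. -105.] g 0.8250287928617415 F [-0.  -0.3 -0.1]
```

servo_tool --deltas '[{"tx": 22, "ty": -24, "tz": 2, "ax": 0, "ay": 0, "az": -0.02, "claw": 76}, {"tx": 48, "ty": -52, "tz": 4, "ax": 0, "ay": 0, "az": -0.04, "claw": 76}, {"tx": 75, "ty": -81, "tz": 4, "ax": 0, "ay": 0, "az": -0.06, "claw": 76}, {"tx": 102, "ty": -110, "tz": 4, "ax": 0, "ay": 0, "az": -0.08, "claw": 76}, {"tx": 129, "ty": -139, "tz": 4, "ax": 0, "ay": 0, "az": -0.1, "claw": 76}, {"tx": 155, "ty": -167, "tz": 4, "ax": 0, "ay": 0, "az": -0.1, "claw": 76}, {"tx": 180, "ty": -194, "tz": 4, "ax": 0, "ay": 0, "az": -0.1, "claw": 76}, {"tx": 180, "ty": -194, "tz": 4, "ax": 0, "ay": 0, "az": -0.1, "claw": 76}, {"tx": 180, "ty": -194, "tz": 4, "ax": 0, "ay": 0, "az": -0.1, "claw": 76}]'

```text
time_s: 14.78
tcp_pos: [0.4491, -0.2019, 0.0874]
ee_rot: [[-0.997, -0.076, -0.002], [-0.076, 0.997, 0.001], [0.002, 0.001, -1.0]]
wrist_force: [0.9, -0.4, 0.5]
gripper_width: 0.877
gripper_force: 0.0
```

```bash
python3 - <<'E'
from h import *
im,r=look("soap_large",[(.453,-.201,.08)],"w8")
p=r[0];go(p[0],p[1],-.0245,180+np.degrees(p[2]))
E
```

```text
soap_large [ 0.4534 -0.1999  0.0466] deg 2.67 res 0.029
go t [ -3.2   1.  112. ] a [ 0.001  -0.001   0.0316] | time 14.8333 tcp [ 0.4504 -0.2013  0.0875] th -175.52 j [ -5.  15. -25.  -0. -50. -80.] g 0.8720043731415772 F [-0.2 -0.   0.1]
```

servo_tool --deltas '[{"tx": -3, "ty": 1, "tz": 35, "ax": 0, "ay": 0, "az": 0.03, "claw": 70}, {"tx": -3, "ty": 1, "tz": 70, "ax": 0, "ay": 0, "az": 0.03, "claw": 66}, {"tx": -3, "ty": 1, "tz": 100, "ax": 0, "ay": 0, "az": 0.03, "claw": 64}, {"tx": -3, "ty": 1, "tz": 112, "ax": 0, "ay": 0, "az": 0.03, "claw": 62}, {"tx": -3, "ty": 1, "tz": 112, "ax": 0, "ay": 0, "az": 0.03, "claw": 55}, {"tx": -3, "ty": 1, "tz": 112, "ax": 0, "ay": 0, "az": 0.03, "claw": 36}, {"tx": -3, "ty": 1, "tz": 112, "ax": 0, "ay": 0, "az": 0.03, "claw": 36}, {"tx": -3, "ty": 1, "tz": 112, "ax": 0, "ay": 0, "az": 0.03, "claw": 36}, {"tx": -3, "ty": 1, "tz": 112, "ax": 0, "ay": 0, "az": 0.03, "claw": 36}, {"tx": -3, "ty": 1, "tz": 112, "ax": 0, "ay": 0, "az": 0.03, "claw": 36}]'

```text
time_s: 15.67
tcp_pos: [0.4546, -0.1994, -0.0231]
ee_rot: [[-0.999, -0.05, 0.002], [-0.05, 0.999, 0.001], [-0.002, 0.001, -1.0]]
wrist_force: [0.1, 0.7, 1.9]
gripper_width: 0.524
gripper_force: 30.0
```

```bash
python3 - <<'E'
from h import *
s=sense();print(s["gripper_width"]*87,s["gripper_force"])
x,y=bay(.097,.078,.008);print(x,y);go(x,y,.045,178.56)
E
```

```text
45.62736888684566 30.000271797180176
0.6186327119239523 0.08683141061417822
go t [-178.2  277.7  -67.6] a [0.0007 0.0018 0.075 ] | time 15.6667 tcp [ 0.4546 -0.1994 -0.0231] th -177.14 j [ -5.  25. -32.  -0. -33. -82.] g 0.5244525159407547 F [0.1 0.7 1.9]
```

servo_tool --deltas '[{"tx": 0, "ty": 0, "tz": -20, "ax": 0, "ay": 0, "az": 0, "claw": 36}, {"tx": 0, "ty": 0, "tz": -50, "ax": 0, "ay": 0, "az": 0, "claw": 36}, {"tx": -18, "ty": 28, "tz": -67, "ax": 0, "ay": 0, "az": 0.02, "claw": 36}, {"tx": -38, "ty": 60, "tz": -67, "ax": 0, "ay": 0, "az": 0.04, "claw": 36}, {"tx": -59, "ty": 93, "tz": -67, "ax": 0, "ay": 0, "az": 0.06, "claw": 36}, {"tx": -80, "ty": 126, "tz": -67, "ax": 0, "ay": 0, "az": 0.075, "claw": 36}, {"tx": -101, "ty": 159, "tz": -67, "ax": 0, "ay": 0, "az": 0.075, "claw": 36}, {"tx": -122, "ty": 192, "tz": -67, "ax": 0, "ay": 0, "az": 0.075, "claw": 36}, {"tx": -143, "ty": 225, "tz": -67, "ax": 0, "ay": 0, "az": 0.075, "claw": 36}, {"tx": -164, "ty": 256, "tz": -67, "ax": 0, "ay": 0, "az": 0.075, "claw": 36}, {"tx": -178, "ty": 278, "tz": -67, "ax": 0, "ay": 0, "az": 0.075, "claw": 36}, {"tx": -178, "ty": 278, "tz": -67, "ax": 0, "ay": 0, "az": 0.075, "claw": 36}]'

```text
time_s: 16.67
tcp_pos: [0.6207, 0.0915, 0.0433]
ee_rot: [[-1.0, 0.021, 0.003], [0.021, 1.0, 0.002], [-0.003, 0.002, -1.0]]
wrist_force: [0.7, -0.4, -0.2]
gripper_width: 0.524
gripper_force: 30.0
```

```bash
python3 - <<'E'
from h import *
x,y=bay(.097,.078,.008);go(x,y,-.016,178.56)
s=sense();im=capture("wrist");c,T=cam("wrist",s)
cc,ss=np.cos(TR[2]),np.sin(TR[2])
for yy in(.0485,):
    for xx in(-.045,-.035):
        q=proj(c,T,np.array([[TR[0]+cc*xx-ss*yy,TR[1]+ss*xx+cc*yy,.011]]))[0]
        v=int(round(q[1]));u=int(round(q[0]));g=im[v-1:v+2,u-15:u+16].mean(0).mean(1);w=np.clip(g-np.median(g)-15,0,None)
        print(q.round(1),"meas",round((w*np.arange(u-15,u+16)).sum()/w.sum(),1))
E
```

```text
go t [ 2.2 -4.9 59.2] a [0.0023 0.0031 0.0044] | time 16.6667 tcp [0.6207 0.0915 0.0433] th 178.81 j [  23.   29.   -9.   -0.  -51. -114.] g 0.524127441016649 F [ 0.7 -0.4 -0.2]
[207.9 156.3] meas 207.4
[208.6 169. ] meas 208.0
```

servo_tool --deltas '[{"tx": 0, "ty": 0, "tz": 0, "ax": 0, "ay": 0, "az": 0, "claw": 36}, {"tx": 0, "ty": 0, "tz": 20, "ax": 0, "ay": 0, "az": 0, "claw": 36}, {"tx": 0, "ty": 0, "tz": 40, "ax": 0, "ay": 0, "az": 0, "claw": 36}, {"tx": 0, "ty": 0, "tz": 50, "ax": 0, "ay": 0, "az": 0, "claw": 36}, {"tx": 0, "ty": 0, "tz": 50, "ax": 0, "ay": 0, "az": 0, "claw": 36}, {"tx": 0, "ty": 0, "tz": 50, "ax": 0, "ay": 0, "az": 0, "claw": 36}]'

```text
time_s: 17.22
tcp_pos: [0.6172, 0.086, -0.0071]
ee_rot: [[-1.0, 0.026, -0.002], [0.026, 1.0, 0.0], [0.002, 0.0, -1.0]]
wrist_force: [0.6, 0.5, -0.7]
gripper_width: 0.521
gripper_force: 30.0
```

```bash
python3 - <<'E'
from h import *
x,y=bay(.097,.078,.008);go(x,y,-.016,178.56)
E
```

```text
go t [-1.4  0.8  8.9] a [ 0.0002 -0.0019 -0.001 ] | time 17.2167 tcp [ 0.6172  0.086  -0.0071] th 178.5 j [  23.   33.  -12.   -0.  -45. -114.] g 0.5206942581303989 F [ 0.6  0.5 -0.7]
```

servo_tool --deltas '[{"tx": 0, "ty": 0.8, "tz": 5, "ax": 0, "ay": 0, "az": 0, "claw": 36}, {"tx": 0, "ty": 0.8, "tz": 8.5, "ax": 0, "ay": 0, "az": 0, "claw": 36}, {"tx": -2, "ty": 0.8, "tz": 8.5, "ax": 0, "ay": 0, "az": 0, "claw": 36}, {"tx": -4, "ty": 0.8, "tz": 8.5, "ax": 0, "ay": 0, "az": 0, "claw": 36}, {"tx": -6, "ty": 0.8, "tz": 8.5, "ax": 0, "ay": 0, "az": 0, "claw": 36}, {"tx": -7.5, "ty": 0.8, "tz": 8.5, "ax": 0, "ay": 0, "az": 0, "claw": 36}, {"tx": -8.5, "ty": 0.8, "tz": 8.5, "ax": 0, "ay": 0, "az": 0, "claw": 36}]'

```text
time_s: 17.8
tcp_pos: [0.6266, 0.0877, -0.0154]
ee_rot: [[-1.0, 0.025, -0.0], [0.025, 1.0, 0.001], [0.0, 0.001, -1.0]]
wrist_force: [0.8, 0.3, -1.2]
gripper_width: 0.525
gripper_force: 30.0
```

servo_tool --deltas '[{"tx": -0.6, "ty": 0, "tz": 0.8, "ax": 0, "ay": 0, "az": 0, "claw": 36}, {"tx": -1.2, "ty": 0, "tz": 1.2, "ax": 0, "ay": 0, "az": 0, "claw": 36}, {"tx": -1.8, "ty": 0, "tz": 1.2, "ax": 0, "ay": 0, "az": 0, "claw": 36}]'

```text
time_s: 18.05
tcp_pos: [0.6269, 0.0875, -0.017]
ee_rot: [[-1.0, 0.025, -0.003], [0.025, 1.0, 0.001], [0.003, 0.0, -1.0]]
wrist_force: [-3.9, 0.8, 1.2]
gripper_width: 0.523
gripper_force: 30.0
```

servo_tool --deltas '[{"tx": -0.8, "ty": -0.5, "tz": 0.4, "ax": 0, "ay": 0, "az": 0, "claw": 36}, {"tx": -1.6, "ty": -0.5, "tz": 0.4, "ax": 0, "ay": 0, "az": 0, "claw": 36}, {"tx": -2, "ty": -0.5, "tz": 0.4, "ax": 0, "ay": 0, "az": 0, "claw": 36}]'

```text
time_s: 18.3
tcp_pos: [0.6268, 0.0874, -0.017]
ee_rot: [[-1.0, 0.026, -0.007], [0.026, 1.0, 0.001], [0.007, 0.0, -1.0]]
wrist_force: [-9.1, 4.5, 6.0]
gripper_width: 0.527
gripper_force: 30.0
```

servo_tool --deltas '[{"tx": 0, "ty": 0, "tz": 0, "ax": 0, "ay": 0, "az": 0, "claw": 53}, {"tx": 0, "ty": 0, "tz": 0, "ax": 0, "ay": 0, "az": 0, "claw": 55}, {"tx": 0, "ty": 0, "tz": 0, "ax": 0, "ay": 0, "az": 0, "claw": 55}, {"tx": 0, "ty": 0, "tz": -8, "ax": 0, "ay": 0, "az": 0, "claw": 55}, {"tx": 0, "ty": 0, "tz": -30, "ax": 0, "ay": 0, "az": 0, "claw": 58}, {"tx": 0, "ty": 0, "tz": -65, "ax": 0, "ay": 0, "az": 0, "claw": 64}, {"tx": 0, "ty": 0, "tz": -100, "ax": 0, "ay": 0, "az": 0, "claw": 70}, {"tx": 0, "ty": 0, "tz": -130, "ax": 0, "ay": 0, "az": 0, "claw": 70}, {"tx": 0, "ty": 0, "tz": -130, "ax": 0, "ay": 0, "az": 0, "claw": 70}]'

```text
time_s: 19.05
tcp_pos: [0.6352, 0.0877, 0.1217]
ee_rot: [[-1.0, 0.024, 0.014], [0.024, 1.0, 0.004], [-0.014, 0.004, -1.0]]
wrist_force: [0.6, -0.6, 1.6]
gripper_width: 0.79
gripper_force: 0.0
```

servo_tool --deltas '[{"tx": 35, "ty": 0, "tz": 0, "ax": 0, "ay": 0, "az": 0, "claw": 70}, {"tx": 75, "ty": 0, "tz": 0, "ax": 0, "ay": 0, "az": 0, "claw": 70}, {"tx": 115, "ty": 0, "tz": 0, "ax": 0, "ay": 0, "az": 0, "claw": 70}, {"tx": 155, "ty": 0, "tz": 0, "ax": 0, "ay": 0, "az": 0, "claw": 70}, {"tx": 195, "ty": 0, "tz": 0, "ax": 0, "ay": 0, "az": 0, "claw": 70}, {"tx": 220, "ty": 0, "tz": 0, "ax": 0, "ay": 0, "az": 0, "claw": 70}, {"tx": 220, "ty": 0, "tz": 0, "ax": 0, "ay": 0, "az": 0, "claw": 70}, {"tx": 220, "ty": 0, "tz": 0, "ax": 0, "ay": 0, "az": 0, "claw": 70}]'

```text
time_s: 19.72
tcp_pos: [0.4098, 0.0926, 0.1141]
ee_rot: [[-1.0, 0.024, 0.002], [0.024, 1.0, 0.002], [-0.002, 0.002, -1.0]]
wrist_force: [1.2, 0.2, 0.3]
gripper_width: 0.805
gripper_force: 0.0
```

```bash
python3 - <<'E'
from h import *
im=capture("top");sc=capture("scene");cv2.imwrite("pics/top9.png",im)
for l,yb in(("soap_small",-.097),("soap_medium",0),("soap_large",.097)):
    L=D[l][0]/1000;p=bay(yb,L,0)
    print(l,"expect",p.round(4))
a=cv2.resize(im[165:240,205:350],(790,408),interpolation=cv2.INTER_CUBIC);b=cv2.resize(sc[190:255,190:355],(790,311),interpolation=cv2.INTER_CUBIC)[:190]
b=cv2.resize(sc[190:255,190:355],(480,189),interpolation=cv2.INTER_CUBIC);o=np.zeros((598,790,3),np.uint8);o[:408]=a;o[409:598,:480]=b
cv2.imwrite("pics/fin.png",np.clip(o*1.5,0,255).astype(np.uint8))
print(sense()["time_s"],sense()["tcp_pos"])
E
```

```text
soap_small expect [ 0.6378 -0.1077]
soap_medium expect [ 0.6322 -0.0105]
soap_large expect [0.6266 0.0866]
19.8167 [0.4113627  0.09301223 0.11380022]
```

View pics/fin.png

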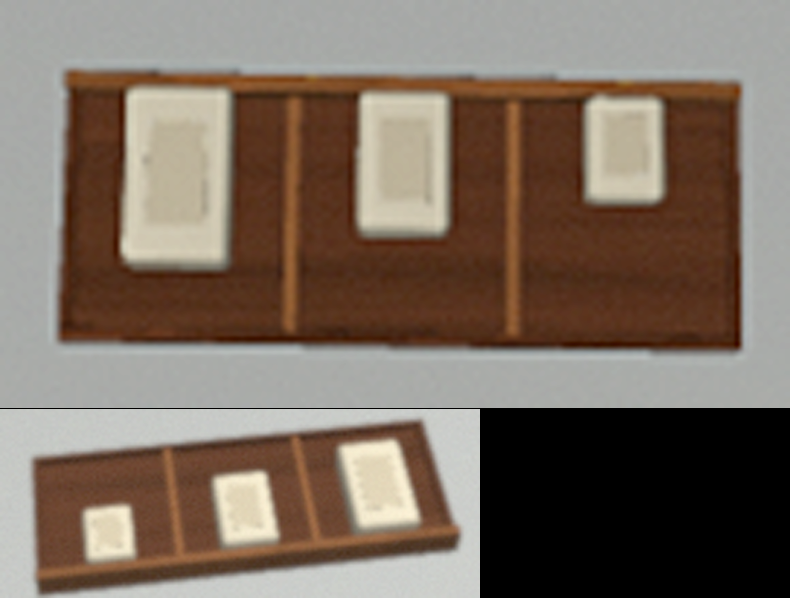

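The view shows all three bars flat and square: large left at (178,178), medium at (405,163), small right at (625,150). Each far end meets the rail, and they are centred in their bays. Handing in.

```bash
python3 -c "
from station import *
print(finish_job())"
```

```text
the job is handed in; nothing more can be done
None
```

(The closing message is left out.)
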